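# Take up the buggy's brake through the access slot

### The arm

A 6-joint arm with a two-finger parallel gripper is mounted at the origin on the work surface. World frame = base frame: x ahead of the robot, y to its left, z up, the work surface at z = 0. Lengths are in mm, angles in rad, forces in N, time in s.
With the tool pointing down it reaches from about 275 to 750 mm from the base axis. Payload 10.2 kg.
Tool frame: the origin (TCP) lies midway between the tips of the shut fingers; the grasp point (between the pads) lies 19 mm behind it (ctrl.grip_depth is the distance from the TCP to the grasp point, in mm); z points along the fingers, y is the line along which they close (so a half turn about z gives the same grasp; the last joint's range is limited). The gripper opens to 85 mm and grips with 20 to 120 N. Pads are 22 mm wide; open, the fingers measure 114 mm over their backs; the gripper's body (76 mm by 85 mm) begins 54 mm behind the grasp point. The pads swing forward as they close: fully open they stand 13 mm farther back than shut.
Start: joints at [1.083, 0.313, 1.498, -0, 1.331, -0.223], TCP at [137.414, 506.704, 231.294] pointing down, gripper open.
Joint ranges: [-2.94, 2.94], [-0.97, 2.17], [0.19, 2.56], [-1.23, 4.37], [0.02, 3.11], [-2.88, 2.88]. Speed limits (rad/s): [2.39, 2.39, 3.01, 3.14, 3.14, 3.14].

### API

Orientations are given as a unit quaternion [w, x, y, z].
In Python, from rig import ctrl gives the robot as it stands.
- The arm moves only by the tool send_rows, never from a script. Its argument "targets" is a list of rows, each a list of 7 numbers: the closure, from -1 (fully open) to 1 (shut), so that 0 is half open, then the shift along the tool's x, y, z in m, then the turn, a rotation vector about the tool's x, y, z in rad. In form: [[claw, dx, dy, dz, ax, ay, az], ...]. A call has exactly 10 rows; each row shifts and turns the commanded pose from where the row before left it, along the tool's axes as they then stand; what a row does not reach is not made up. A row lasts 1/8 s, in which the tool goes at most 62.5 mm and 10.7 degrees, less where a joint would pass 70% of its speed; a pose out of reach is approached as far as the arm can. A call with a gripper value outside its range is refused whole. The fingers move at their own pace and stop on an object; "squeeze" is the grip in N (left out, the last holds). Time passes only in rows, so rows that do not move let the fingers close, or fill a call up. It gives the time, the measured TCP pose, the force, the opening and the grip force at its end, in the units of the state.
- ctrl.sense(): the state, without advancing time (a new reading comes with each control period).
- ctrl.capture(name): name is "scene" or "side" or "wrist"; returns a dict with "img" (384x512x3 uint8, red, green, blue), "camera_matrix" (3x3 intrinsics, pixels), "R" (3x3) and "t" (3): a world point X has camera coordinates R X + t. Camera axes: x right, y down, z forward; pixel columns grow to the right and rows downward; lengths in mm; the calibration is good to about 2 mm. The wrist camera is an equidistant fisheye: a pixel r from the principal point sees the ray r / f radians off the axis. A picture is of the moment at which its call begins. There is no depth.
- ctrl.finish_job(): hands the job in; it is judged then, once.
Trained networks look in a picture, given as the dict that the camera call returned (one of the last four; its "shot" number tells which), for a name from the list of things; names that differ only in an ending like _2 or _b are one class to them, and where a whole thing is asked for, a point or a joint stands for the part that bears it (a point fixed in the world has none). Each returns a list of dicts, best first, with "score" (0 to 1); they miss things now and then, are a little off and sometimes report something else, mostly with a low value. They report only what shows in the picture. A call takes as long as a camera call.
- ctrl.boxes_of(query, picture): "extent" ([left, top, width, height] in pixels, round what is visible of it).
- ctrl.landmark_of(query, picture): "point" ([column, row] in pixels: a listed point, or the origin of a listed thing).
The state is a dict: "time_s": time; "joints": joint angles; "dq": joint speeds; "tau": joint torques, N m; "eef_pos": TCP position; "ee_rot": TCP orientation; "force": force on the tool from outside, world axes, zero at the start; "wrist_torque": the same for the moment, N m; "grip_width": opening from 0.0 (shut) to 1.0 (fully open); "grip_force": force on a finger pad.
Only numpy, scipy, OpenCV 4.12 (cv2) and the standard library are available. Lean on these libraries where they do the work, as an engineer would, in place of code of your own. Each camera call takes 0.05 s, during which the arm holds its last target. There are 200 camera calls.

### The job

Take the blue-handled adjuster from the tool stand, put its tip through the slot in the sloping metal cover of the orange rear axle and push the brass star wheel round tooth by tooth in the direction of the arrow until the needle on top of the axle stands in the green band, never letting it reach the red. Then stand the adjuster back in its empty hole in the tool stand, fully home, and let go. Leave the other drivers, the can and the spare wheel where they are.

Things in the scene. Friction and masses are not known exactly. Their poses are not given: they have to be found in the camera images.
- adjuster: Loose blue-handled adjuster, about 60 g, upright in one of the stand's holes (which one varies). Square handle 18 x 18 mm, 70 mm long, rounded edges; below it, in line, a round steel shaft, 6 mm diameter, 62 mm long. Origin at the centre of the handle's underside, z up the handle, x and y square to its sides. In the stand the underside rests on the stand's top, 70 mm above the table.
- adjuster_tip (a point): Round tip of the adjuster's shaft, on the tool's axis 62 mm below the handle's underside.
- cover: Aluminium plate on the axle, facing the robot, 88 mm up the slope, 104 mm wide, 5 mm thick; its normal leans 35 degrees from vertical. Origin: centre of the slot on the outer face, 76 mm above the table. z = outward normal, x = up the slope, away from the robot, y = along the slot, the way of the painted black arrow (tightening). The slot goes through, 30 mm along y, 14 mm along x.
- star (a joint): Turning angle of the brass star wheel under the slot (rad, 0 to 3.1); grows as the teeth under the slot move along the cover's +y (the arrow). Needs about 2 to 3 N at the teeth, stays where it is left (friction, no spring or clicks). At angle q the teeth stand at q + k x 0.785 rad from the cover's normal, counted towards +y. One stroke through the slot moves it about one tooth.
- star_hub (a point): Centre of the star wheel, 33 mm below the slot's centre (cover z = -33 mm); its axis is parallel to the cover's x. 8 teeth, 0.785 rad apart, each 4.5 mm thick, 10 mm wide along the axis; tooth tips at 26 mm radius (7 mm below the cover's outer face), hub 14 mm radius (19 mm below). A tool tip about 16 mm below the outer face pushes well.
- dial (a point): Centre of the white dial (92 mm diameter) on the flat top of the axle, 102 mm above the table, beyond the cover. Its black needle turns one to one with joint star, counter-clockwise from above: at 0 it points along the cover's -y, at 1.57 straight away from the cover. Green band: 1.5 to 2.0 rad; red: 2.2 to 3.1 rad.
- axle: Orange rear axle housing, fixed, 112 mm wide, with two fixed black tyres (120 mm diameter, 50 mm wide, tops 120 mm above the table) at 112 to 162 mm to either side along y, centred at x = 30 mm. Origin under its middle on the table, z up, x away from the robot, y as the cover's y; the slot's centre lies at x = -33, y = 0, z = 76 mm, the dial's at x = 54 mm.
- stand: Fixed black tool stand block, 160 mm (its x) by 50 mm (its y) by 70 mm high, with three holes in a row along x, 55 mm apart. Origin at the centre of its underside.
- stand_hole0 (a point): Centre of the mouth of the first hole (x = -55 mm in the stand), in the top face: 12 mm diameter with a 2 mm chamfer, 66 mm deep.
- stand_hole1 (a point): The same for the middle hole.
- stand_hole2 (a point): The same for the third hole (x = +55 mm).
- driver_red: Driver standing in another hole of the same stand, same shape and size as the blue one, red handle. Origin at the centre of the underside of its handle, z up the handle. Leave it standing where it is.
- driver_yellow: Driver standing in another hole of the same stand, same shape and size as the blue one, yellow handle. Origin at the centre of the underside of its handle, z up the handle. Leave it standing where it is.
- can: Loose yellow drink can, 52 mm diameter, 115 mm tall, standing on the table; origin under its centre. Leave it alone.
- spare_wheel: Loose small black spare wheel lying flat, 90 mm diameter, 38 mm high; origin under its centre. Leave it alone.

How it is judged (in metres and radians):
On the way, in this order (a step that is already met when the one before it is completed fails the run):
1. the adjuster is lifted out of the stand (height (world z) of adjuster_tip above 0.075 m), for 0.1 s.
2. with the adjuster's tip at the slot, the needle stands in the green band (value of joint star between 1.5 and 2 rad and distance between adjuster_tip and cover below 0.04 m), for 0.1 s.
At the end, for the whole second after the job is handed in: The star wheel is at rest between 1.5 and 2.0 rad (needle in the green band); the adjuster stands in a hole of the tool stand, its tip within 6 mm of the hole's axis and within 12 mm of the table (home: 8 mm), upright within 0.12 rad, released and at rest (value of joint star between 1.5 and 2 rad and velocity of joint star between -0.05 and 0.05 rad/s and (horizontal distance between adjuster_tip and stand_hole0 below 0.006 m or horizontal distance between adjuster_tip and stand_hole1 below 0.006 m or horizontal distance between adjuster_tip and stand_hole2 below 0.006 m) and height (world z) of adjuster_tip below 0.012 m and angle between adjuster's own z axis and vertical below 0.12 rad and linear speed of adjuster below 0.02 m/s and contact force between the fingers and adjuster below 0.05 N); the robot touches nothing.
It fails at once if the needle reaches the red band (2.2 rad) (value of joint star above 2.2 rad).
It fails at once if another driver, the can or the spare wheel is shifted by more than 20 mm or tipped (distance of any of driver_red, driver_yellow, can, spare_wheel from where it was at the start of the episode above 0.02 m or angle between any of driver_red, driver_yellow, can, spare_wheel's own z axis and vertical above 0.3 rad).
It also fails if it takes over 54 s, if anything falls off the work surface, if the arm or the gripper's body presses on something with over 40 N, if the wrist force passes 120 N, or if a joint passes its speed limit or range.

## Working session

There is one attempt and no reset: what is moved stays moved. The work goes in short steps, Python scripts to look and compute and a tool call to move; the robot and the scene stay as the last step left them, time stands still between calls to the robot, and variables do not carry over. Pictures are saved under pics/ and viewed, at most 10 in all, crops included, and the job is handed in when it is done.

Besides the shell and the picture viewer there is one more tool, called after "Request:" as name(argument=value, ...), one argument or row to a line, values as JSON. send_rows: Moves the arm, as the interface text tells. Its arguments: {"type":"object","properties":{"targets":{"type":"array"},"squeeze":{"type":"number"}},"required":["targets"]}

```bash
mkdir -p pics; ls; cat > h.py <<'E'
import numpy as np, cv2
from scipy.optimize import least_squares
from scipy.spatial.transform import Rotation as Ro
from rig import ctrl
def rgb(c,n): cv2.imwrite(f'pics/{n}.png',c['img'][:,:,::-1])
def proj(c,X):
    p=np.asarray(X)@np.array(c['R']).T+np.array(c['t']); q=p@np.array(c['camera_matrix']).T
    return q[...,:2]/q[...,2:]
def planez(c,uv,z):
    R=np.array(c['R']);t=np.array(c['t']);K=np.array(c['camera_matrix'])
    d=R.T@np.linalg.solve(K,[uv[0],uv[1],1]);o=-R.T@t
    return o+d*(z-o[2])/d[2]
def rot(s): q=s['ee_rot'];return Ro.from_quat([q[1],q[2],q[3],q[0]])
E
python3 - <<'E'
from h import *
s=ctrl.sense();print(s)
Z=dict(adjuster=70,stand_hole0=70,stand_hole1=70,stand_hole2=70,driver_red=70,driver_yellow=70,can=0,spare_wheel=0,cover=76,dial=102,stand=0,axle=0,star_hub=49)
for n in ['scene','side']:
    c=ctrl.capture(n);rgb(c,n+'0');print(n,np.round(-np.array(c['R']).T@c['t']))
    for k,z in Z.items():
        for r in ctrl.landmark_of(k,c)[:2]: print(k,np.round(r['point'],1),round(r['score'],2),np.round(planez(c,r['point'],z),1))
E
```

```text
pics
{'time_s': 0.0, 'joints': array([ 1.08259361e+00,  3.13441902e-01,  1.49846106e+00,  2.07246917e-05,
        1.33098475e+00, -2.23417906e-01]), 'dq': array([-0.00156185,  0.00056195, -0.00027262,  0.00152497,  0.00101127,
       -0.0005656 ]), 'tau': array([ 3.00468118e-04, -4.12269187e+01, -2.59737110e+01, -2.03476702e-04,
        4.26115395e-03,  4.36753908e-05]), 'eef_pos': array([137.28335387, 506.46217881, 230.73019097]), 'ee_rot': array([-2.35000667e-04,  1.32008406e-01,  9.91248385e-01, -6.03465073e-04]), 'force': array([-0.1585179 ,  0.16362085, -0.4129946 ]), 'wrist_torque': array([-0.06885918,  0.06959335,  0.02670848]), 'grip_force': 0.0, 'grip_width': 0.9992542193363808}
scene [1000. -274.  895.]
adjuster [161.6 208.8] 0.7 [ 529.6 -210.4   70. ]
adjuster [205.7 154.1] 0.16 [458.1 -70.2  70. ]
stand_hole0 [142.1 170.3] 0.91 [ 424.  -205.6   70. ]
stand_hole0 [152.  186.5] 0.88 [ 471.6 -204.7   70. ]
stand_hole1 [142.1 170.3] 0.91 [ 424.  -205.6   70. ]
stand_hole1 [152.  186.5] 0.88 [ 471.6 -204.7   70. ]
stand_hole2 [142.1 170.3] 0.91 [ 424.  -205.6   70. ]
stand_hol
[... 938 characters left out ...]
  2.8  70. ]
stand_hole1 [342.4 174.3] 0.7 [ 412.6 -204.6   70. ]
stand_hole1 [191.6 188.3] 0.65 [720.8   2.8  70. ]
stand_hole2 [342.4 174.3] 0.7 [ 412.6 -204.6   70. ]
stand_hole2 [191.6 188.3] 0.65 [720.8   2.8  70. ]
driver_red [320.5 169.4] 0.49 [ 469.4 -206.    70. ]
driver_yellow [341.  173.9] 0.73 [ 416.3 -205.1   70. ]
can [193.2 188.8] 0.73 [782.6 -85.6   0. ]
spare_wheel [319.  228.4] 0.56 [422.3 -61.5   0. ]
cover [228.9 225.4] 0.74 [568.4  97.2  76. ]
dial [187.9 210. ] 0.69 [651.8 115.6 102. ]
stand [318.6 191.9] 0.83 [ 469.7 -208.5    0. ]
stand [319.8 170.1] 0.31 [ 501.2 -320.     0. ]
axle [214.9 247.6] 0.69 [608.7  95.5   0. ]
star_hub [219.5 236.2] 0.63 [586.6 107.4  49. ]
```

```bash
python3 - <<'E'
import cv2,numpy as np
a=cv2.imread('pics/scene0.png')[120:320,110:380];b=cv2.imread('pics/side0.png')[120:320,140:400]
cv2.imwrite('pics/m1.png',np.vstack([cv2.resize(a,(400*1,296)),cv2.resize(b,(400,300))]))
cv2.imwrite('pics/m1.png',np.hstack([cv2.resize(a,(400,296)),cv2.resize(b,(385,296))]))
E
```

```text
(no output)
```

View pics/m1.png

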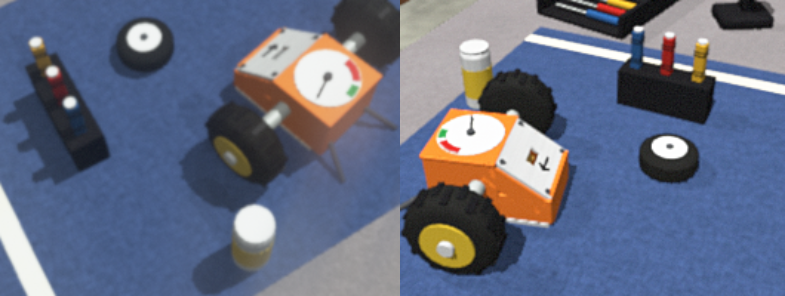

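The picture shows the stand at left with yellow, red and blue in order of growing x (blue at scene pixel about (158,190)). The axle is beyond it with its needle near 0, the arrow points towards the robot's left, and the can and spare wheel are clear.

```bash
cat >> h.py <<'E'
DOWN=np.array([[-1,0,0],[0,1,0],[0,0,-1.]])
def yaw(a): return Ro.from_euler('z',a).as_matrix()
def plan(P,R,n,claw,s=None):
    """rows from measured pose to world pos P (mm), matrix R"""
    s=s or ctrl.sense(); p=np.array(s['eef_pos']);M=rot(s).as_matrix();p0=p.copy();w=Ro.from_matrix(M.T@R).as_rotvec();rows=[]
    for i in range(n):
        d=np.round(M.T@(p0+(P-p0)*(i+1)/n-p)/1000,4); a=np.round(w/n,3)
        if i==n-1:a=np.round(Ro.from_matrix(M.T@R).as_rotvec(),3)
        p=p+M@d*1000;M=M@Ro.from_rotvec(a).as_matrix();rows.append([claw]+[float(x) for x in d]+[float(x) for x in a])
    print('len/row',np.linalg.norm(P-p0)/n,'deg/row',np.degrees(np.linalg.norm(w))/n)
    for r in rows: print(r,end=',')
    print()
E
python3 - <<'E'
from h import *
plan(np.array([470,60,330.]),DOWN,10,-1)
E
```

```text
len/row 56.55919090335967 deg/row 1.5174178551976454
[-1, -0.0438, -0.0344, -0.0099, 0.0, -0.0, -0.026],[-1, -0.0429, -0.0355, -0.0098, 0.0, -0.0, -0.026],[-1, -0.0419, -0.0367, -0.0099, 0.0, -0.0, -0.026],[-1, -0.041, -0.0377, -0.0099, 0.0, -0.0, -0.026],[-1, -0.04, -0.0388, -0.0099, 0.0, -0.0, -0.026],[-1, -0.0389, -0.0398, -0.0098, 0.0, -0.0, -0.026],[-1, -0.0379, -0.0408, -0.0099, 0.0, -0.0, -0.026],[-1, -0.0369, -0.0417, -0.0099, 0.0, -0.0, -0.026],[-1, -0.0357, -0.0427, -0.0099, 0.0, -0.0, -0.026],[-1, -0.0346, -0.0437, -0.0098, 0.0, -0.0, -0.031],
```

Request:
send_rows(
  targets=[
    [-1,-0.044,-0.034,-0.01,0,0,-0.026],
    [-1,-0.043,-0.0355,-0.01,0,0,-0.026],
    [-1,-0.042,-0.0367,-0.01,0,0,-0.026],
    [-1,-0.041,-0.0377,-0.01,0,0,-0.026],
    [-1,-0.04,-0.0388,-0.01,0,0,-0.026],
    [-1,-0.039,-0.04,-0.01,0,0,-0.026],
    [-1,-0.038,-0.041,-0.01,0,0,-0.026],
    [-1,-0.037,-0.042,-0.01,0,0,-0.026],
    [-1,-0.036,-0.043,-0.01,0,0,-0.026],
    [-1,-0.035,-0.044,-0.01,0,0,-0.031],
  ],
)

```text
time_s: 2.65
eef_pos: [472.2, 57.2, 331.8]
ee_rot: [0.0, -0.0, 1.0, 0.0]
force: [0.3, 0.7, 0.9]
grip_width: 0.997
grip_force: 0.0
```

```bash
python3 - <<'E'
from h import *
import pickle
cs=[ctrl.capture('wrist') for _ in range(1)]
c=cs[0];pickle.dump(c,open('w1.pkl','wb'));print(c['camera_matrix'],c['R'],c['t'],-np.array(c['R']).T@c['t'],c.keys())
cv2.imwrite('pics/w1.png',cv2.resize(c['img'][:,:,::-1],(800,600),interpolation=cv2.INTER_CUBIC))
for k in ['cover','dial','adjuster']: print(k,[(np.round(r['point'],1),round(r['score'],2)) for r in ctrl.landmark_of(k,c)[:2]])
E
```

```text
[[297.31863964   0.         255.77168424]
 [  0.         297.31863964 189.44565394]
 [  0.           0.           1.        ]] [[ 4.97338935e-05  9.99999986e-01  1.59586156e-04]
 [ 9.57129819e-01 -9.38274053e-05  2.89659283e-01]
 [ 2.89659294e-01  1.38338784e-04 -9.57129810e-01]] [ -57.57085319 -518.99448139  338.81739935] [398.60634859  57.47528489 474.63299025] dict_keys(['img', 'camera_matrix', 'R', 't', 'shot'])
cover [(array([284. , 220.6]), 0.81)]
dial [(array([297.2, 279.3]), 0.79)]
adjuster [(array([ 90.5, 191.3]), 0.6), (array([ 86. , 162.2]), 0.4)]
```

View pics/w1.png

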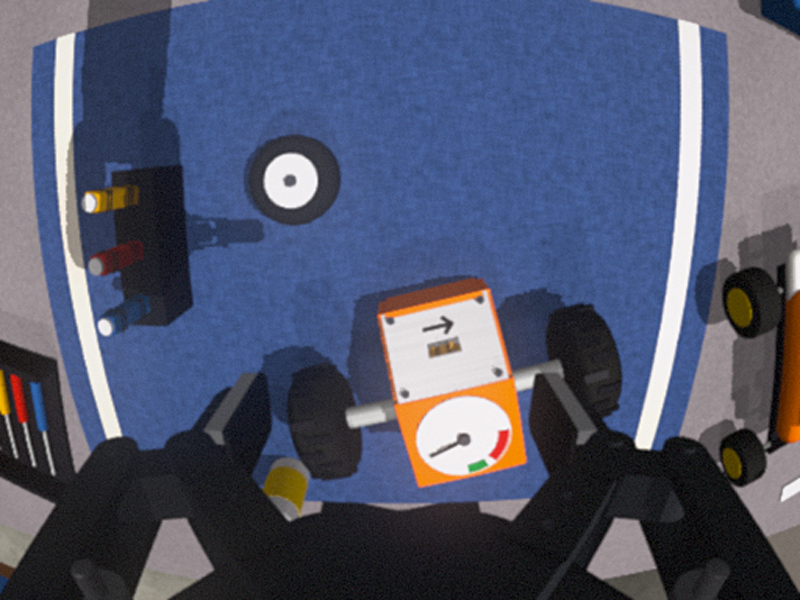

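The wrist picture shows the slot at (444,348), the dial centre at (463,439) with the needle tip at about (431,456), the green band at (478,465), and the blue handle top at (107,326), all in 800x600 pixels. The needle is close to 0.

```bash
cat >> h.py <<'E'
def fproj(c,X):
    p=np.atleast_2d(X)@np.array(c['R']).T+np.array(c['t']);K=np.array(c['camera_matrix']);f=K[0,0]
    r=np.hypot(p[:,0],p[:,1]);th=np.arctan2(r,p[:,2]);return np.c_[K[0,2]+f*th*p[:,0]/r,K[1,2]+f*th*p[:,1]/r]
def fplane(c,uv,z):
    K=np.array(c['camera_matrix']);v=(np.array(uv,float)-K[:2,2])/K[0,0];th=np.linalg.norm(v)
    d=np.array(c['R']).T@np.r_[v/th*np.sin(th),np.cos(th)];o=-np.array(c['R']).T@np.array(c['t']);return o+d*(z-o[2])/d[2]
def axpts(a,L): return np.array([a[0],a[1],0])+np.array(L,float)@yaw(a[2]).T
c35,s35=np.cos(np.radians(35)),np.sin(np.radians(35))
def cov(x,y,z): return [-33+x*c35-z*s35,y,76+x*s35+z*c35]
def blob(m,near,lo=10):
    n,l,st,ce=cv2.connectedComponentsWithStats(m.astype(np.uint8));k=min((i for i in range(1,n) if st[i,4]>lo),key=lambda i:np.hypot(*(ce[i]-near)))
    return (l==k).astype(np.uint8)
E
python3 - <<'E'
from h import *
import pickle
c=pickle.load(open('w1.pkl','rb'));im=c['img'];hsv=cv2.cvtColor(im,cv2.COLOR_RGB2HSV).astype(int)
H,S,V=[hsv[:,:,i] for i in range(3)]
yy,xx=np.mgrid[:384,:512]
orange=(S>150)&(H<16)&(V>90)
roi=(xx>235)&(xx<345)&(yy>170)&(yy<320)
white=roi&(S<60)&(V>120)
pl=blob(white,(284,220),300);di=blob(white,(297,281),300)
def cont(m):
    cs,_=cv2.findContours(m,cv2.RETR_EXTERNAL,cv2.CHAIN_APPROX_NONE);return max(cs,key=cv2.contourArea)
cp=cv2.convexHull(cont(pl))[:,0].astype(float);cd=cv2.convexHull(cont(di))
el=cv2.fitEllipse(cd);print('dial ell',el)
q=cv2.approxPolyDP(cv2.convexHull(cont(pl)),5,True)[:,0];print('plate quad',q.tolist())
f=np.zeros_like(pl);cv2.fillConvexPoly(f,cv2.convexHull(cont(pl)),1)
hole=blob((f>0)&(pl==0)&(S>60),(284,222),15);m=cv2.moments(hole,True);sl=np.array([m['m10'],m['m01']])/m['m00'];print('slot',sl,m['m00'])
# fit
qc=q[np.argsort(np.arctan2(q[:,1]-q[:,1].mean(),q[:,0]-q[:,0].mean()))] # TL,TR,BR,BL
model=[cov(0,0,0),[54,0,102],cov(-44,-52,0),cov(-44,52,0),cov(44,52,0),cov(44,-52,0)]
obs=np.vstack([sl,el[0],qc[:4]])
w=np.array([2,1,1,1,1,1])[:,None]
r=least_squares(lambda a:((fproj(c,axpts(a,model))-obs)*w).ravel(),[598,104,.2],loss='soft_l1')
print('axle',r.x,'\n',np.round(fproj(c,axpts(r.x,model))-obs,1))
print('slot by plane',fplane(c,sl,76),'dial',fplane(c,el[0],102))
for sx in (0,): 
  dm=(di==0)&(V<90)&((xx-el[0][0])**2+(yy-el[0][1])**2<24**2);nb=blob(dm,el[0],5);P=np.array([fplane(c,(x,y),102)[:2] for y,x in zip(*np.nonzero(nb))]);ctr=axpts(r.x,[54,0,102])[:2];D=P-ctr;u,s,vt=np.linalg.svd(D);far=D[np.argsort(-np.linalg.norm(D,axis=1))[:6]].mean(0)
  a=np.arctan2(far[1],far[0])-r.x[2];print('needle q',a+np.pi/2,'len',np.linalg.norm(far))
for k,g in dict(blue=(107,326),red=(100,263),yel=(92,201)).items(): print(k,fplane(c,np.array(g)/1.5625,140))
E
```

```text
dial ell ((296.21856689453125, 278.21575927734375), (49.24437713623047, 60.76229476928711), 75.25373077392578)
plate quad [[310, 186], [325, 241], [255, 257], [244, 202]]
slot [283.78504673 222.8411215 ] 107.0
axle [6.00671452e+02 1.06063720e+02 2.44045746e-01] 
 [[-0.2 -1. ]
 [ 0.5  1.4]
 [-0.6 -0.3]
 [ 0.6 -0.2]
 [ 0.5  1.6]
 [-0.1  1.9]]
slot by plane [570.22541856  98.45735206  76.        ] dial [650.42118366 118.15702757 102.        ]Traceback (most recent call last):
  File "<stdin>", line 26, in <module>
  File "h.py", line 36, in blob
    n,l,st,ce=cv2.connectedComponentsWithStats(m.astype(np.uint8));k=min((i for i in range(1,n) if st[i,4]>lo),key=lambda i:np.hypot(*(ce[i]-near)))
                                                                     ~~~^^^^^^^^^^^^^^^^^^^^^^^^^^^^^^^^^^^^^^^^^^^^^^^^^^^^^^^^^^^^^^^^^^^^^^^^^^^^
ValueError: min() iterable argument is empty
```

```bash
python3 - <<'E'
from h import *
import pickle
c=pickle.load(open('w1.pkl','rb'))
a,b=[fplane(c,np.array(g)/1.5625,102) for g in ((463,439),(431,456))];d=b-a;print('needle q',np.arctan2(d[1],d[0])-.244+np.pi/2,d)
for k,g in dict(blue=(107,326),red=(98,263),yel=(92,202)).items(): print(k,fplane(c,np.array(g)/1.5625,140))
plan(np.array([480,-205,240.]),DOWN,10,-1)
E
```

```text
needle q 0.334968742509121 [ 19.84638522 -30.36028934   0.        ]
blue [ 527.81925524 -203.67513391  140.        ]
red [ 470.19555933 -201.86480288  140.        ]
yel [ 417.36904758 -200.82568484  140.        ]
len/row 27.886293409397098 deg/row 0.009326778950751447
[-1, -0.0009, -0.0263, 0.0091, 0.0, -0.0, -0.0],[-1, -0.0009, -0.0264, 0.0091, 0.0, -0.0, -0.0],[-1, -0.0009, -0.0263, 0.0091, 0.0, -0.0, -0.0],[-1, -0.0009, -0.0264, 0.0091, 0.0, -0.0, -0.0],[-1, -0.0009, -0.0263, 0.0091, 0.0, -0.0, -0.0],[-1, -0.0009, -0.0264, 0.0091, 0.0, -0.0, -0.0],[-1, -0.0009, -0.0263, 0.0091, 0.0, -0.0, -0.0],[-1, -0.0009, -0.0264, 0.0091, 0.0, -0.0, -0.0],[-1, -0.0009, -0.0263, 0.0091, 0.0, -0.0, -0.0],[-1, -0.0009, -0.0264, 0.009, 0.0, -0.001, -0.001],
```

Request:
send_rows(
  targets=[
    [-1,-0.0015,-0.044,0.015,0,0,0],
    [-1,-0.0015,-0.044,0.015,0,0,0],
    [-1,-0.0015,-0.044,0.015,0,0,0],
    [-1,-0.0015,-0.044,0.015,0,0,0],
    [-1,-0.0015,-0.044,0.015,0,0,0],
    [-1,-0.0015,-0.043,0.0155,0,0,0],
    [-1,0,0,0,0,0,0],
    [-1,0,0,0,0,0,0],
    [-1,0,0,0,0,0,0],
    [-1,0,0,0,0,0,0],
  ],
)

```text
time_s: 4.1
eef_pos: [480.6, -203.3, 241.3]
ee_rot: [0.0, -0.001, 1.0, -0.0]
force: [0.2, 0.7, 0.6]
grip_width: 1.001
grip_force: 0.0
```

```bash
python3 - <<'E'
from h import *
import pickle
c=ctrl.capture('wrist');pickle.dump(c,open('w2.pkl','wb'));print(c['shot'])
cv2.imwrite('pics/w2.png',cv2.resize(c['img'][:,:,::-1],(800,600),interpolation=cv2.INTER_CUBIC))
print(np.round(ctrl.sense()['eef_pos'],1))
E
```

```text
4
[ 480.5 -203.5  241.1]
```

View pics/w2.png

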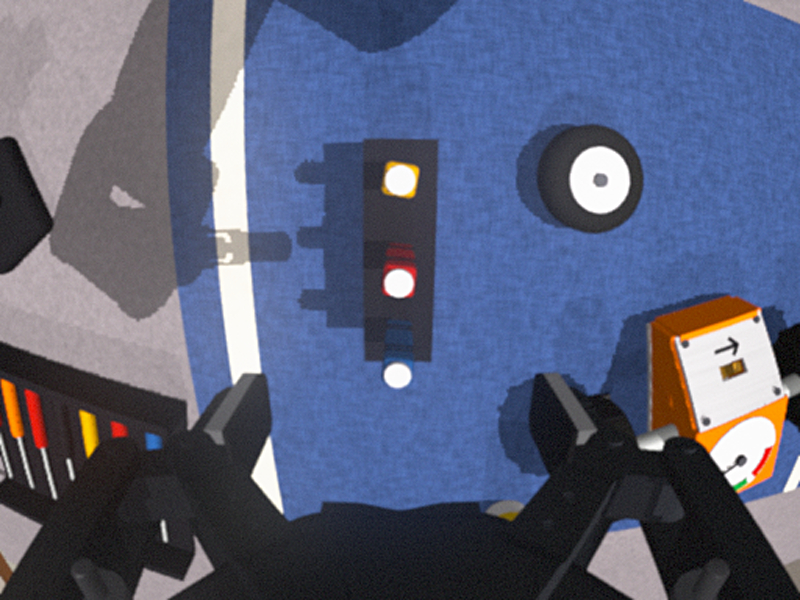

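The view is from straight above the stand: caps at yellow (401,180), red (399,283) and blue (397,376), with the row almost exactly along world x.

```bash
python3 - <<'E'
from h import *
import pickle
c=pickle.load(open('w2.pkl','rb'));im=c['img'];hsv=cv2.cvtColor(im,cv2.COLOR_RGB2HSV).astype(int)
w=(hsv[:,:,1]<60)&(hsv[:,:,2]>180)
P=[]
for g in ((401,180),(399,283),(397,376)):
    b=blob(w,np.array(g)/1.5625,40);m=cv2.moments(b,True);u=np.array([m['m10'],m['m01']])/m['m00'];P.append(fplane(c,u,140)[:2]);print(u,m['m00'],P[-1],fplane(c,u,146)[:2])
for g in ((363,139),(438,139),(432,361),(365,360)): print(fplane(c,np.array(g)/1.5625,70))
P=np.array(P);d=P[2]-P[0];print(np.linalg.norm(d),np.arctan2(d[1],d[0]))
b=np.array(fplane(c,np.array((732,370))/1.5625,76));print('slot',b)
E
```

```text
[255.6819788  114.96819788] 283.0 [ 417.63338745 -203.07883518] [ 417.37210373 -203.07522138]
[254.84410646 180.7338403 ] 263.0 [ 473.17137921 -203.76442945] [ 471.54490522 -203.74396292]
[254.0787037  239.98148148] 216.0 [ 529.15419724 -204.49170645] [ 526.15159863 -204.45336258]
[ 392.9857677  -227.42018493   70.        ]
[ 392.93849598 -177.52089949   70.        ]
[ 552.61207697 -178.88236507   70.        ]
[ 551.83732775 -228.71394041   70.        ]
111.52975934814955 -0.012668448932699026
slot [570.01226209  97.62841567  76.        ]
```

Request:
send_rows(
  targets=[
    [-1,-0.024,0,0,0,0,0.012],
    [-1,-0.023,-0.0005,0,0,0,0],
    [-1,0,0,0.04,0,0,0],
    [-1,0,0,0.04,0,0,0],
    [-1,0,0,0.04,0,0,0],
    [-1,0,0,0.026,0,0,0],
    [-1,0,0,0.01,0,0,0],
    [-1,0,0,0,0,0,0],
    [-1,0,0,0,0,0,0],
    [0,0,0,0,0,0,0],
  ],
  squeeze=90,
)

```text
time_s: 5.4
eef_pos: [527.8, -205.1, 85.7]
ee_rot: [0.001, 0.006, 1.0, -0.0]
force: [-1.2, 0.5, -0.4]
grip_width: 0.819
grip_force: 0.0
```

Request:
send_rows(
  targets=[
    [1,0,0,0,0,0,0],
    [1,0,0,0,0,0,0],
    [1,0,0,0,0,0,0],
    [1,0,0,0,0,0,0],
    [1,0,0,0,0,0,0],
    [1,0,0,0,0,0,0],
    [1,0,0,0,0,0,0],
    [1,0,0,0,0,0,0],
    [1,0,0,0,0,0,0],
    [1,0,0,0,0,0,0],
  ],
)

```text
time_s: 6.65
eef_pos: [527.5, -205.0, 85.1]
ee_rot: [0.0, 0.006, 1.0, -0.0]
force: [0.6, -1.2, 5.4]
grip_width: 0.197
grip_force: 87.7
```

```bash
cat >> h.py <<'E'
SLOT=np.array([569.,98,76]);YAW=.244;L=77.1
CR=yaw(YAW)@np.array([[c35,0,-s35],[0,1,0],[s35,0,c35]])  # cover axes as columns
TR=yaw(YAW)@np.array([[-c35,0,s35],[0,1,0],[-s35,0,-c35]]) # tool axes at slot
def tcp_for(x,y,z): return SLOT+CR@np.array([x,y,z+L])
def tip(s): return np.array(s['eef_pos'])+rot(s).as_matrix()@[0,0,L]
def tipcov(s): return CR.T@(tip(s)-SLOT)
E
python3 - <<'E'
from h import *
s=ctrl.sense()
s2=dict(s);s2['eef_pos']=np.array(s['eef_pos'])+[0,0,150]
print(np.round(tcp_for(0,-1,40),1));plan(tcp_for(0,-1,40),TR,10,1,s2)
E
```

```text
[504.1  80.8 171.9]
len/row 29.35988364157381 deg/row 3.7833267841313187
[1, 0.0027, 0.0285, 0.0063, -0.008, -0.061, -0.025],[1, 0.0023, 0.0286, 0.0064, -0.008, -0.061, -0.025],[1, 0.0021, 0.0286, 0.0064, -0.008, -0.061, -0.025],[1, 0.0017, 0.0285, 0.0066, -0.008, -0.061, -0.025],[1, 0.0014, 0.0286, 0.0068, -0.008, -0.061, -0.025],[1, 0.0011, 0.0285, 0.0068, -0.008, -0.061, -0.025],[1, 0.0009, 0.0285, 0.0071, -0.008, -0.061, -0.025],[1, 0.0005, 0.0285, 0.0072, -0.008, -0.061, -0.025],[1, 0.0003, 0.0284, 0.0074, -0.008, -0.061, -0.025],[1, 0.0, 0.0283, 0.0077, -0.006, -0.058, -0.023],
```

Request:
send_rows(
  targets=[
    [1,0,0,-0.01,0,0,0],
    [1,0,0,-0.02,0,0,0],
    [1,0,0,-0.03,0,0,0],
    [1,0,0,-0.03,0,0,0],
    [1,0,0,-0.03,0,0,0],
    [1,0,0,-0.02,0,0,0],
    [1,0,0,-0.01,0,0,0],
    [1,0,0,0,0,0,0],
    [1,0,0,0,0,0,0],
    [1,0,0,0,0,0,0],
  ],
)

```text
time_s: 7.9
eef_pos: [527.2, -204.7, 234.0]
ee_rot: [-0.001, 0.006, 1.0, 0.0]
force: [-0.2, -0.5, -0.7]
grip_width: 0.197
grip_force: 87.7
```

Request:
send_rows(
  targets=[
    [1,0.0027,0.0285,0.0063,-0.008,-0.061,-0.025],
    [1,0.0023,0.0286,0.0064,-0.008,-0.061,-0.025],
    [1,0.0021,0.0286,0.0064,-0.008,-0.061,-0.025],
    [1,0.0017,0.0285,0.0066,-0.008,-0.061,-0.025],
    [1,0.0014,0.0286,0.0068,-0.008,-0.061,-0.025],
    [1,0.001,0.0285,0.0068,-0.008,-0.061,-0.025],
    [1,0.001,0.0285,0.007,-0.008,-0.061,-0.025],
    [1,0.0005,0.0285,0.007,-0.008,-0.061,-0.025],
    [1,0,0.0284,0.0074,-0.008,-0.061,-0.025],
    [1,0,0.0283,0.0077,-0.006,-0.058,-0.023],
  ],
)

```text
time_s: 9.15
eef_pos: [503.7, 81.7, 171.8]
ee_rot: [0.299, -0.116, 0.946, 0.037]
force: [0.2, 0.2, -0.7]
grip_width: 0.201
grip_force: 87.7
```

```bash
python3 - <<'E'
from h import *
ca,cb=ctrl.capture('scene'),ctrl.capture('side');s=ctrl.sense();t=tip(s);print(s['eef_pos'],t,tipcov(s));
plan(tcp_for(0,-1,15),TR,6,1,s)
o=[]
for c in (ca,cb):
    f=5;im=c['img'][:,:,::-1].copy();k=proj(c,np.array([t,SLOT,t+CR[:,2]*62]));print(np.round(k,1))
    u=np.round(k[1]).astype(int);x0,y0=u[0]-40,u[1]-48;cr=cv2.resize(im[y0:y0+80,x0:x0+80],(400,400),interpolation=cv2.INTER_CUBIC)
    for p in k: cv2.circle(cr,tuple(np.round((p-[x0,y0]+.5)*5).astype(int)),3,(255,0,255),1)
    o.append(cr)
cv2.imwrite('pics/hov.png',np.hstack(o))
E
```

```text
[502.28039184  82.86773454 170.57411202] [544.96151692  93.73075279 107.29120441] [-2.00487638  1.66457304 39.60333674]
len/row 4.131183003462911 deg/row 0.04085257619768712
[1, -0.0003, -0.0004, 0.0041, 0.0, -0.0, 0.0],[1, -0.0003, -0.0004, 0.0041, 0.0, -0.0, 0.0],[1, -0.0003, -0.0005, 0.0041, 0.0, -0.0, 0.0],[1, -0.0003, -0.0004, 0.0041, 0.0, -0.0, 0.0],[1, -0.0003, -0.0004, 0.0041, 0.0, -0.0, 0.0],[1, -0.0004, -0.0004, 0.0041, 0.003, -0.003, 0.001],
[[291.9 139.5]
 [298.8 155. ]
 [280.7 114.7]]
[[239.3 214.9]
 [228.4 225.5]
 [256.7 195.3]]
```

View pics/hov.png

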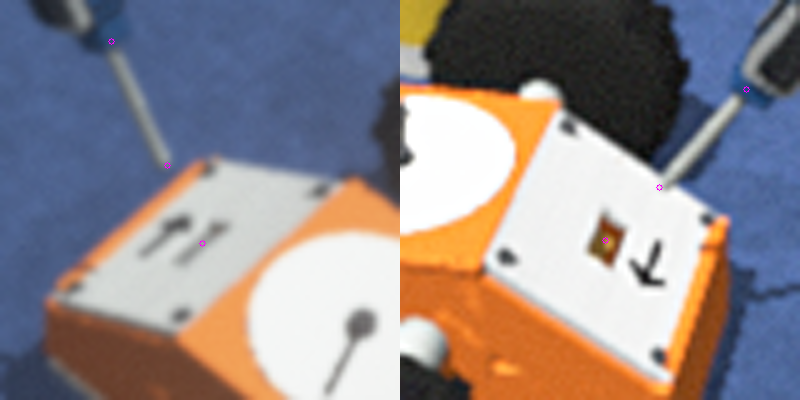

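Left (scene) crop: the tip is at (168,168) and the slot centre at (204,243). Right (side) crop: tip (664,188), slot (607,240). Both agree with the projections (magenta) to about 1 px.

Request:
send_rows(
  targets=[
    [1,-0.001,-0.001,0.006,0,0,0],
    [1,-0.001,-0.001,0.006,0,0,0],
    [1,0,-0.0007,0.006,0,0,0],
    [1,0,0,0.006,0,0,0],
    [1,0,0,0.005,0,0,0],
    [1,0,0,0.0026,0,0,0],
    [1,0,0,0,0,0,0],
    [1,0,0,0,0,0,0],
    [1,0,0,0,0,0,0],
    [1,0,0,0,0,0,0],
  ],
)

```text
time_s: 10.5
eef_pos: [523.9, 83.1, 147.5]
ee_rot: [0.298, -0.116, 0.947, 0.037]
force: [0.3, 0.8, -1.2]
grip_width: 0.197
grip_force: 87.8
```

```bash
cat > look.py <<'E'
from h import *
import sys
ca,cb=ctrl.capture('scene'),ctrl.capture('side');s=ctrl.sense();t=tip(s);print(s['time_s'],'tip in cover',np.round(tipcov(s),2),'F cover',np.round(CR.T@s['force'],1))
print('rot err',np.round(Ro.from_matrix(rot(s).as_matrix().T@TR).as_rotvec(),3))
o=[]
for c in (ca,cb):
    im=c['img'][:,:,::-1].copy();k=proj(c,np.array([t,SLOT]))
    u=np.round(k[1]).astype(int);dx=-25 if c is cb else 10;x0,y0=u[0]-40+dx,u[1]-40;cr=cv2.resize(im[y0:y0+80,x0:x0+80],(400,400),interpolation=cv2.INTER_CUBIC)
    if len(sys.argv)>2:
        for p in k: cv2.circle(cr,tuple(np.round((p-[x0,y0]+.5)*5).astype(int)),3,(255,0,255),1)
    o.append(cr)
    # needle: black pixels on dial
    g=c['img'].max(2).astype(int);ctr=SLOT[:2]+yaw(YAW)[:2,:2]@[87,0]
    yy,xx=np.mgrid[y0-40:y0+120,x0-60:x0+140];P=np.array([planez(c,(x,y),102)[:2]-ctr for x,y in zip(xx.ravel(),yy.ravel())]);r=np.linalg.norm(P,axis=1);a=(np.arctan2(P[:,1],P[:,0])-YAW+np.pi/2+1)%(2*np.pi)-1
    m=(r>14)&(r<28)&(a<3.4);w=np.clip(150-g[yy.ravel(),xx.ravel()],0,None)*m
    h,e=np.histogram(a[m],40,(-.6,3.4),weights=w[m]);k=h.argmax();mid=e[k]+.05;mm=m&(abs(a-mid)<.3);print('needle',np.round((a*w)[mm].sum()/max(w[mm].sum(),1),3),w[mm].sum())
cv2.imwrite('pics/%s.png'%sys.argv[1],np.hstack(o))
E
python3 look.py l1 1
```

```text
10.6 tip in cover [ 2.17 -3.55  8.61] F cover [-1.1 -0.   0. ]
rot err [ 0. -0. -0.]
needle 0.0 0
needle 0.182 128
```

View pics/l1.png

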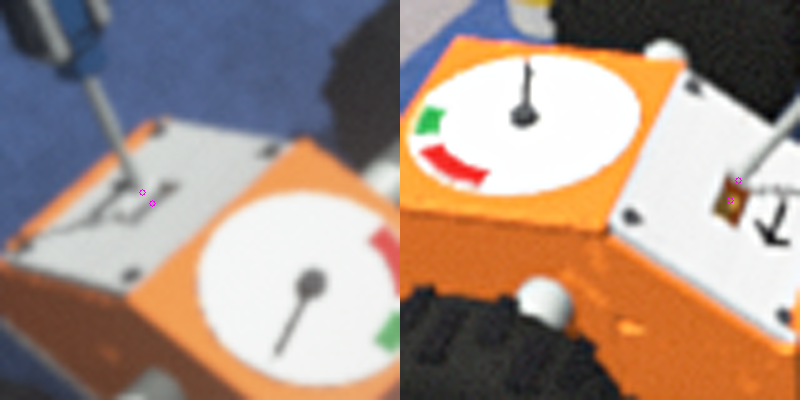

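Left: the tip is just above the slot's near edge (135,183). Right: the tip is at (742,172) by the upper end of the slot (732,200). The needle points from (312,285) to (278,355) on the left and from (524,115) to (528,62) on the right.

```bash
cat > need.py <<'E'
from h import *
def needle(c):
    g=cv2.cvtColor(c['img'],cv2.COLOR_RGB2GRAY).astype(np.float32);ctr=SLOT[:2]+yaw(YAW)[:2,:2]@[87,0];q=np.arange(-.2,2.4,.01);r=np.arange(14,28,.7);best=None
    for ox in np.arange(-4,4.1,1):
        for oy in np.arange(-4,4.1,1):
            X=np.stack([ctr[0]+ox+np.outer(np.cos(q+YAW-np.pi/2),r),ctr[1]+oy+np.outer(np.sin(q+YAW-np.pi/2),r),np.full((len(q),len(r)),102.)],-1)
            hx=np.array([[ctr[0]+ox+3*np.cos(t),ctr[1]+oy+3*np.sin(t),102] for t in np.arange(0,6.28,.5)])
            uv=proj(c,X).astype(np.float32);v=cv2.remap(g,uv[...,0],uv[...,1],cv2.INTER_LINEAR).mean(1)
            hu=proj(c,hx).astype(np.float32)[None];hub=cv2.remap(g,hu[...,0],hu[...,1],cv2.INTER_LINEAR).mean()
            k=v.argmin();sc=v[k]+hub
            if best is None or sc<best[0]: best=(sc,q[k],ox,oy,v[k])
    return np.round(best,2)
def report(both=True):
    s=ctrl.sense();cs=[ctrl.capture('side')]+([ctrl.capture('scene')] if both else [])
    print(round(s['time_s'],2),'tip',np.round(tipcov(s),2),'F',np.round(CR.T@s['force'],1),'rot',np.round(Ro.from_matrix(rot(s).as_matrix().T@TR).as_rotvec(),3))
    for c in cs: print('q',needle(c))
if __name__=='__main__': report()
E
python3 need.py
```

```text
10.6 tip [ 2.17 -3.55  8.61] F [-1.1 -0.   0. ] rot [ 0. -0. -0.]
q [212.74   0.29   0.    -4.   123.97]
q [283.22   0.33  -3.    -1.   170.19]
```

Request:
send_rows(
  targets=[
    [1,0.001,0.001,0,0,0,0],
    [1,0.001,0.001,0,0,0,0],
    [1,0,0,0.003,0,0,0],
    [1,0,0,0.005,0,0,0],
    [1,0,0,0.005,0,0,0],
    [1,0,0,0.005,0,0,0],
    [1,0,0,0.005,0,0,0],
    [1,0,0,0,0,0,0],
    [1,0,0,0,0,0,0],
    [1,0,0,0,0,0,0],
  ],
)

```text
time_s: 11.95
eef_pos: [534.6, 87.8, 127.6]
ee_rot: [0.298, -0.116, 0.947, 0.037]
force: [0.6, 0.0, 0.2]
grip_width: 0.196
grip_force: 87.8
```

```bash
python3 need.py
```

```text
11.95 tip [  0.24  -1.57 -14.31] F [ 0.6 -0.1 -0.2] rot [ 0. -0. -0.]
q [210.95   0.29   0.    -4.   122.32]
q [283.48   0.33  -3.    -1.   170.83]
```

Request:
send_rows(
  targets=[
    [1,0,0,0.0017,0,0,0],
    [1,0,0.002,0,0,0,0],
    [1,0,0.002,0,0,0,0],
    [1,0,0.002,0,0,0,0],
    [1,0,0.002,0,0,0,0],
    [1,0,0.002,0,0,0,0],
    [1,0,0.002,0,0,0,0],
    [1,0,0,0,0,0,0],
    [1,0,0,0,0,0,0],
    [1,0,0,0,0,0,0],
  ],
)

```text
time_s: 13.3
eef_pos: [532.5, 99.9, 125.9]
ee_rot: [0.298, -0.116, 0.947, 0.037]
force: [-0.4, -0.4, -0.0]
grip_width: 0.193
grip_force: 88.1
```

```bash
python3 need.py
```

```text
13.3 tip [ -0.06  10.69 -16.16] F [-0.4 -0.2  0.3] rot [ 0.001 -0.001 -0.   ]
q [236.58   0.68   0.    -4.   147.75]
q [260.82   0.71  -3.     0.   145.18]
```

Request:
send_rows(
  targets=[
    [1,0,-0.0015,0,0,0,0],
    [1,0,0,-0.007,0,0,0],
    [1,0,0,-0.0065,0,0,0],
    [1,0,-0.0055,0,0,0,0],
    [1,0,-0.0056,0,0,0,0],
    [1,0,-0.0056,0,0,0,0],
    [1,0,0,0,0,0,0],
    [1,0,0,0.006,0,0,0],
    [1,0,0,0.0075,0,0,0],
    [1,0,0,0,0,0,0],
  ],
)

```text
time_s: 14.65
eef_pos: [537.0, 82.3, 125.2]
ee_rot: [0.298, -0.116, 0.947, 0.037]
force: [-0.1, -0.1, -0.3]
grip_width: 0.197
grip_force: 88.0
```

```bash
python3 need.py
```

```text
14.65 tip [ -0.41  -7.44 -16.8 ] F [-0.3 -0.  -0.2] rot [ 0.001 -0.002 -0.   ]
q [237.63   0.68   0.    -4.   147.99]
q [257.77   0.71  -3.     0.   143.62]
```

Request:
send_rows(
  targets=[
    [1,0,0.0023,0,0,0,0],
    [1,0,0.0023,0,0,0,0],
    [1,0,0.0023,0,0,0,0],
    [1,0,0.0023,0,0,0,0],
    [1,0,0.0023,0,0,0,0],
    [1,0,0.0023,0,0,0,0],
    [1,0,0.0023,0,0,0,0],
    [1,0,0.0023,0,0,0,0],
    [1,0,0,0,0,0,0],
    [1,0,0,0,0,0,0],
  ],
)

```text
time_s: 16.0
eef_pos: [532.4, 100.2, 125.9]
ee_rot: [0.298, -0.116, 0.947, 0.037]
force: [-0.3, -0.6, -0.2]
grip_width: 0.196
grip_force: 88.2
```

```bash
python3 need.py
```

```text
16.0 tip [ -0.13  11.08 -16.14] F [-0.5 -0.5  0.1] rot [ 0.001 -0.001 -0.   ]
q [223.47   1.41   1.    -4.   134.03]
q [260.47   1.54  -3.     0.   145.86]
```

Request:
send_rows(
  targets=[
    [1,0,-0.0015,0,0,0,0],
    [1,0,0,-0.007,0,0,0],
    [1,0,0,-0.0065,0,0,0],
    [1,0,-0.0056,0,0,0,0],
    [1,0,-0.0057,0,0,0,0],
    [1,0,-0.0057,0,0,0,0],
    [1,0,0,0,0,0,0],
    [1,0,0,0.006,0,0,0],
    [1,0,0,0.0075,0,0,0],
    [1,0,0,0,0,0,0],
  ],
)

```text
time_s: 17.35
eef_pos: [537.0, 82.2, 125.2]
ee_rot: [0.298, -0.116, 0.947, 0.037]
force: [-0.3, 0.1, -0.9]
grip_width: 0.199
grip_force: 88.0
```

Request:
send_rows(
  targets=[
    [1,0,0.0015,0,0,0,0],
    [1,0,0.0015,0,0,0,0],
    [1,0,0.001,0,0,0,0],
    [1,0,0.001,0,0,0,0],
    [1,0,0.001,0,0,0,0],
    [1,0,0.001,0,0,0,0],
    [1,0,0,0,0,0,0],
    [1,0,0,0,0,0,0],
    [1,0,0,0,0,0,0],
    [1,0,0,0,0,0,0],
  ],
)

```text
time_s: 18.6
eef_pos: [535.4, 88.8, 126.0]
ee_rot: [0.298, -0.116, 0.947, 0.037]
force: [-0.4, -1.6, 0.1]
grip_width: 0.198
grip_force: 88.1
```

```bash
python3 need.py; python3 look.py l2
```

```text
18.6 tip [  0.16  -0.83 -16.13] F [-0.5 -1.4  0.5] rot [ 0. -0. -0.]
q [203.62   1.68   2.    -4.   113.18]
q [255.52   1.84  -3.    -1.   141.55]
18.8 tip in cover [  0.19  -0.84 -16.13] F cover [-1.  -2.4 -0.5]
rot err [ 0. -0. -0.]
needle 1.872 44
needle 1.45 312
```

View pics/l2.png

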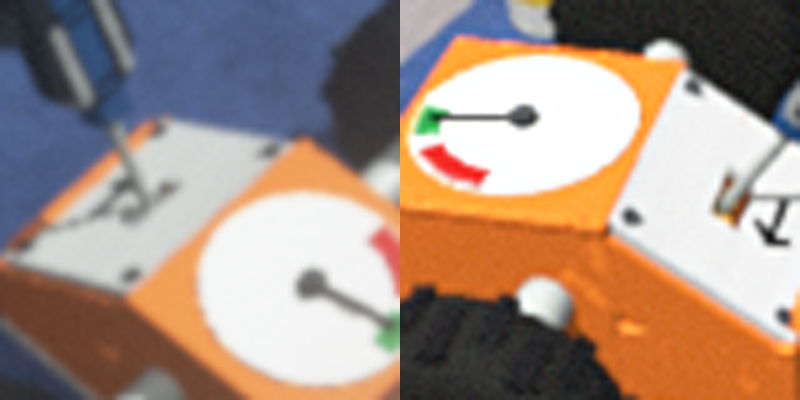

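The needle stands in the green: left tip at (388,322) inside the band, right tip at (432,117) in the band's upper middle. Next I retract and go back.

Request:
send_rows(
  targets=[
    [1,0,-0.0015,0,0,0,0],
    [1,0,0,-0.006,0,0,0],
    [1,0,0,-0.008,0,0,0],
    [1,0,0,-0.01,0,0,0],
    [1,0,0,-0.015,0,0,0],
    [1,0,0,-0.015,0,0,0],
    [1,0,0,-0.006,0,0,0],
    [1,0,0,0,0,0,0],
    [1,0,0,0,0,0,0],
    [1,0,0,0,0,0,0],
  ],
)

```text
time_s: 20.05
eef_pos: [502.4, 79.0, 174.8]
ee_rot: [0.298, -0.116, 0.947, 0.037]
force: [0.2, -0.5, -0.6]
grip_width: 0.201
grip_force: 88.1
```

```bash
python3 - <<'E'
from h import *
from need import report
report()
HR=yaw(-.012)@DOWN
plan(np.array([527.5,-205,235]),HR,10,1)
E
```

```text
20.05 tip [-0.15 -2.26 43.52] F [-0.3 -0.5 -0.6] rot [ 0.    -0.001 -0.   ]
q [204.79   1.68   2.    -4.   114.92]
q [255.42   1.8   -3.     0.   141.98]
len/row 29.14288119366206 deg/row 3.781113755628381
[1, 0.0002, -0.0282, -0.0075, 0.008, 0.061, 0.025],[1, -0.0001, -0.0282, -0.0072, 0.008, 0.061, 0.025],[1, -0.0004, -0.0283, -0.0071, 0.008, 0.061, 0.025],[1, -0.0006, -0.0283, -0.0068, 0.008, 0.061, 0.025],[1, -0.0009, -0.0284, -0.0066, 0.008, 0.061, 0.025],[1, -0.0013, -0.0283, -0.0065, 0.008, 0.061, 0.025],[1, -0.0015, -0.0284, -0.0064, 0.008, 0.061, 0.025],[1, -0.0019, -0.0284, -0.0062, 0.008, 0.061, 0.025],[1, -0.0023, -0.0284, -0.0062, 0.008, 0.061, 0.025],[1, -0.0025, -0.0284, -0.006, 0.007, 0.058, 0.023],
```

Request:
send_rows(
  targets=[
    [1,0,-0.0282,-0.0075,0.008,0.061,0.025],
    [1,0,-0.0282,-0.0072,0.008,0.061,0.025],
    [1,-0.0004,-0.0283,-0.0071,0.008,0.061,0.025],
    [1,-0.0006,-0.0283,-0.0068,0.008,0.061,0.025],
    [1,-0.0009,-0.0284,-0.0066,0.008,0.061,0.025],
    [1,-0.0013,-0.0283,-0.0065,0.008,0.061,0.025],
    [1,-0.0015,-0.0284,-0.0064,0.008,0.061,0.025],
    [1,-0.0019,-0.0284,-0.0062,0.008,0.061,0.025],
    [1,-0.0023,-0.0284,-0.0062,0.008,0.061,0.025],
    [1,-0.0025,-0.0284,-0.006,0.007,0.058,0.023],
  ],
)

```text
time_s: 21.4
eef_pos: [527.7, -205.9, 235.3]
ee_rot: [-0.001, 0.007, 1.0, -0.0]
force: [0.1, -0.6, -0.0]
grip_width: 0.198
grip_force: 88.1
```

Request:
send_rows(
  targets=[
    [1,0,0,0,0,0,0],
    [1,0,0,0,0,0,0],
    [1,0,0,0,0,0,0],
    [1,0,0,0,0,0,0],
    [1,0,0,0,0,0,0],
    [1,0,0,0,0,0,0],
    [1,0,0,0,0,0,0],
    [1,0,0,0,0,0,0],
    [1,0,0,0,0,0,0],
    [1,0,0,0,0,0,0],
  ],
)

```text
time_s: 22.65
eef_pos: [527.5, -205.0, 235.4]
ee_rot: [0.0, 0.006, 1.0, -0.0]
force: [0.0, -0.2, -0.3]
grip_width: 0.194
grip_force: 88.1
```

```bash
python3 - <<'E'
from h import *
HR=yaw(-.012)@DOWN
s=ctrl.sense()
print(s['eef_pos'],tip(s));plan(np.array([527.5,-205,170]),HR,3,1)
o=[]
for n in ('scene','side'):
    c=ctrl.capture(n);t=tip(s);k=proj(c,np.array([t,t+[0,0,62],[527.5,-205,70]]));print(np.round(k,1))
    u=np.round(k[0]).astype(int);x0,y0=u-[40,35];cr=cv2.resize(c['img'][y0:y0+80,x0:x0+80,::-1],(400,400),interpolation=cv2.INTER_CUBIC)
    for p in k: cv2.circle(cr,tuple(np.round((p-[x0,y0]+.5)*5).astype(int)),3,(255,0,255),1)
    o.append(cr)
cv2.imwrite('pics/ret.png',np.hstack(o))
E
```

```text
[ 527.50564453 -204.99587949  235.41363558] [ 527.52002881 -205.01691835  158.31363979]
len/row 21.804545317619997 deg/row 0.011798040726970481
[1, 0.0, 0.0, 0.0218, -0.0, 0.0, -0.0],[1, 0.0, 0.0, 0.0218, -0.0, 0.0, -0.0],[1, 0.0, 0.0, 0.0218, -0.0, 0.0, -0.001],
[[155.3 184.5]
 [148.6 166.4]
 [163.6 206.8]]
[[300.5 133.7]
 [301.8 109.7]
 [298.8 165. ]]
```

View pics/ret.png

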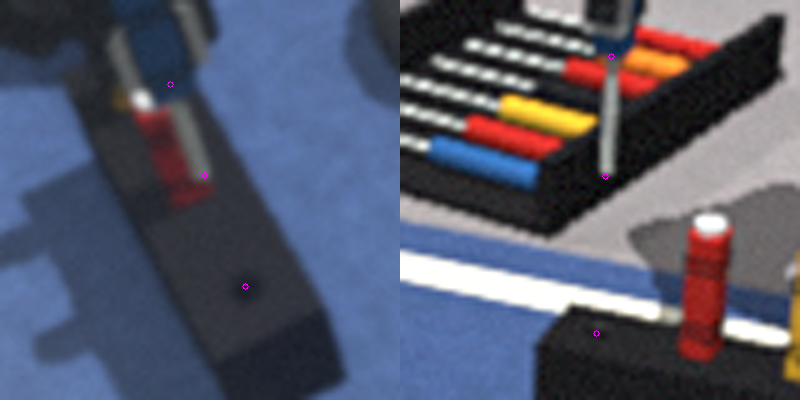

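The tool still hangs straight: the tip in both crops, (205,176) and (605,175), matches the projection. The empty hole at (245,288) on the left lies on the predicted point.

Request:
send_rows(
  targets=[
    [1,0,0,0.025,0,0,0],
    [1,0,0,0.03,0,0,0],
    [1,0,0,0.02,0,0,0],
    [1,0,0,0.005,0,0,0],
    [1,0,0,0.005,0,0,0],
    [1,0,0,0.005,0,0,0],
    [1,0,0,0.005,0,0,0],
    [1,0,0,0.005,0,0,0],
    [1,0,0,0,0,0,0],
    [1,0,0,0,0,0,0],
  ],
)

```text
time_s: 24.0
eef_pos: [527.6, -205.1, 135.6]
ee_rot: [0.0, 0.006, 1.0, -0.0]
force: [0.1, 0.4, -0.7]
grip_width: 0.2
grip_force: 88.1
```

No contact force, and the tip is about 11 mm inside the hole. I continue down.

Request:
send_rows(
  targets=[
    [1,0,0,0.01,0,0,0],
    [1,0,0,0.01,0,0,0],
    [1,0,0,0.01,0,0,0],
    [1,0,0,0.01,0,0,0],
    [1,0,0,0.006,0,0,0],
    [1,0,0,0.003,0,0,0],
    [1,0,0,0.001,0,0,0],
    [1,0,0,0,0,0,0],
    [1,0,0,0,0,0,0],
    [1,0,0,0,0,0,0],
  ],
)

```text
time_s: 25.25
eef_pos: [527.6, -205.1, 85.6]
ee_rot: [0.0, 0.006, 1.0, -0.0]
force: [-0.1, 0.0, -1.0]
grip_width: 0.2
grip_force: 88.1
```

Open, then lift away.

Request:
send_rows(
  targets=[
    [0,0,0,0,0,0,0],
    [-1,0,0,0,0,0,0],
    [-1,0,0,0,0,0,0],
    [-1,0,0,0,0,0,0],
    [-1,0,0,0,0,0,0],
    [-1,0,0,0,0,0,0],
    [-1,0,0,0,0,0,0],
    [-1,0,0,0,0,0,0],
    [-1,0,0,-0.01,0,0,0],
    [-1,0,0,-0.02,0,0,0],
  ],
)

```text
time_s: 26.5
eef_pos: [527.3, -204.9, 115.8]
ee_rot: [-0.0, 0.006, 1.0, 0.0]
force: [0.5, -0.3, 1.4]
grip_width: 0.999
grip_force: 0.0
```

Request:
send_rows(
  targets=[
    [-1,0,0,-0.03,0,0,0],
    [-1,0,0,-0.03,0,0,0],
    [-1,0,0,-0.03,0,0,0],
    [-1,0,0,-0.03,0,0,0],
    [-1,0.02,0,-0.01,0,0,0],
    [-1,0.025,0,0,0,0,0],
    [-1,0,0,0,0,0,0],
    [-1,0,0,0,0,0,0],
    [-1,0,0,0,0,0,0],
    [-1,0,0,0,0,0,0],
  ],
)

```text
time_s: 27.75
eef_pos: [482.8, -204.4, 245.2]
ee_rot: [-0.0, 0.006, 1.0, -0.0]
force: [-0.3, -0.4, -0.1]
grip_width: 1.002
grip_force: 0.0
```

```bash
python3 - <<'E'
from h import *
from need import needle
c=ctrl.capture('scene');d=ctrl.capture('side');print(ctrl.sense()['eef_pos'],needle(c),needle(d))
o=[]
for c,(x,y) in ((c,(120,150)),(d,(270,120))): o.append(cv2.resize(c['img'][y:y+80,x:x+80,::-1],(400,400),interpolation=cv2.INTER_CUBIC))
cv2.imwrite('pics/end.png',np.hstack(o))
E
```

```text
[ 482.6826571  -204.40247258  245.25953752] [302.35   1.8   -3.     0.   167.71] [201.67   1.68   2.    -4.   113.01]
```

View pics/end.png

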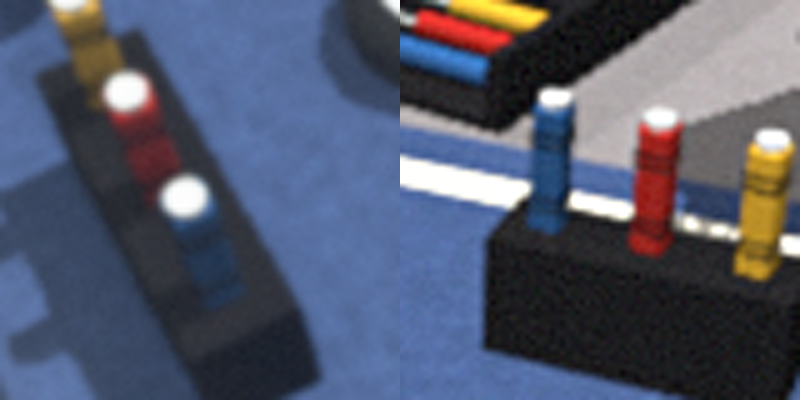

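The blue adjuster stands upright and seated (handle underside at (545,230) on the right), level with red and yellow. The needle reads about 1.7 to 1.8, in the green.

```bash
python3 -c "
from rig import ctrl
print(ctrl.finish_job())"
```

```text
the job is handed in; nothing more can be done
None
```

I turned the star wheel until the needle stood in the green band (about 1.7 to 1.8 rad by camera), stood the adjuster back in its own hole, let go, and handed the job in at about 28 s of the 54 s; the hand-in gave no pass/fail result.

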